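# Set out the reagents in their colour-coded stands

### The arm

A 7-joint arm with a two-finger parallel gripper is mounted at the origin on a cart in front of the work surface, level with it; the furniture and walls round the work are solid. World frame = base frame: x ahead of the robot, y to its left, z up, the work surface at z = 0. Lengths are in m, angles in rad, forces in N, time in s.
With the tool pointing down it reaches from about 0.425 to 0.875 m from the base axis. Payload 4.7 kg.
Tool frame: the origin (TCP) lies between the finger pads; the fingertips stand 14 mm ahead of it and the grasp point (between the pads) lies 5 mm behind it; z points along the fingers, y is the line along which they close (so a half turn about z gives the same grasp; the last joint's range is limited). The gripper opens to 85 mm and grips with 20 to 120 N. Pads are 22 mm wide; open, the fingers measure 114 mm over their backs; the gripper's body (76 mm by 85 mm) begins 54 mm behind the grasp point. The pads swing forward as they close: fully open they stand 13 mm farther back than shut.
Start: joints at [1.157, 0.321, -0.07, 1.45, 0.023, 1.371, -0.057], TCP at [0.27, -0.591, 0.212] pointing down, gripper open.
Joint ranges: [-2.86, 2.86], [-0.3, 2.09], [-1.38, 1.24], [0.06, 2.45], [-1.56, 4.7], [0.09, 2.05], [-2.69, 2.69]. Speed limits (rad/s): [2.57, 2.57, 3.14, 3.14, 3.14, 3.14, 3.14].

### API

Orientations are given as a unit quaternion [x, y, z, w].
In Python, from plant import * gives the robot as it stands. The module is installed in compiled form; this text tells all that it offers.
- The arm moves only by the tool apply_moves, never from a script. Its arguments are lists of equal length, an entry for each row: "xyz": the shift along the tool's x, y, z in units of 50 mm (1.0 is 50 mm), a list of three; "dr": the turn, a rotation vector about the tool's x, y, z in units of 5 degrees (1.0 is 5 degrees), a list of three. In form: {"xyz": [[x, y, z], ...], "dr": [[ax, ay, az], ...]}. A call has exactly 10 rows; each row shifts and turns the commanded pose from where the row before left it, along the tool's axes as they then stand; what a row does not reach is not made up. A row lasts 1/10 s, in which the tool goes at most 50 mm and 8.59 degrees, less where a joint would pass 70% of its speed; a pose out of reach is approached as far as the arm can. A call is refused whole if a number of a shift passes 1 or a number of a turn 1, either way. A call with a gripper value outside its range is refused whole. "claw" is the closure, from 0 (fully open) to 1 (shut), set as the call begins (left out, the last holds). The fingers move at their own pace and stop on an object; "grip_force" is the grip in N (left out, the last holds). Time passes only in rows, so rows that do not move let the fingers close, or fill a call up. It gives the time, the measured TCP pose, the force, the opening and the grip force at its end, in the units of the state.
- get_obs(): the state, without advancing time (a new reading comes with each control period).
- read_camera(name): name is "scene" or "top" or "wrist"; returns a dict with "frame" (384x512x3 uint8, blue, green, red), "fov_y" (degrees; the focal length in pixels is half the picture's height over the tangent of half this angle, whatever the lens; pixels are square), "cx", "cy" (the principal point, pixels), "cam_to_world" (4x4, takes a point from camera to world coordinates). Camera axes: x right, y down, z forward; pixel columns grow to the right and rows downward; lengths in m; the calibration is good to about 2 mm. A picture is of the moment at which its call begins. There is no depth.
- job_done(): hands the job in; it is judged then, once.
The state is a dict: "t": time; "qpos": joint angles; "joint_vel": joint speeds; "joint_efforts": joint torques, N m; "ee_pos": TCP position; "orientation": TCP orientation; "wrist_force": force on the tool from outside, world axes, zero at the start; "moment": the same for the moment, N m; "grip_width": opening from 0.0 (shut) to 1.0 (fully open); "grasp_force": force on a finger pad.
Only numpy, scipy, OpenCV 4.12 (cv2) and the standard library are available. Lean on these libraries where they do the work, as an engineer would, in place of code of your own. Each camera call takes 0.05 s, during which the arm holds its last target. There are 200 camera calls.

### The job

Set out the reagents for a cell passage: stand each of the two bottles and two tubes upright in the stand whose colour matches its cap (red, white, orange, blue), resting fully down inside the rim. Tip none of them over, and leave the beaker and the timer where they are.

Things in the scene. Friction and masses are not known exactly. Their poses are not given: they have to be found in the camera images.
- red_bottle: Screw-cap reagent bottle with a red cap and clear body, 50 mm diameter up to about 75 mm height, cap 35 mm diameter, 104 mm tall in all, 110 g, standing upright. Grip it across the body. Origin: centre of its underside; z up along its axis.
- white_bottle: Screw-cap reagent bottle with a white cap and clear body, 52 mm diameter up to about 75 mm height, cap 36 mm diameter, 108 mm tall in all, 120 g, standing upright. Grip it across the body. Origin: centre of its underside; z up along its axis.
- orange_tube: Upright sample tube (50 ml type, flat skirt to stand on) with an orange cap, barrel 28 to 33 mm diameter, 116 mm tall, 45 g. Origin: centre of its underside; z up along its axis.
- blue_tube: Upright sample tube (50 ml type, flat skirt to stand on) with a blue cap, barrel 28 to 33 mm diameter, 116 mm tall, 45 g. Origin: centre of its underside; z up along its axis.
- red_stand: Shallow round stand of red plastic, fixed to the bench, for the red-capped bottle: an open dish 80 mm outside diameter, 70 mm inside diameter, rim 14 mm high, 5 mm thick, inner floor 4 mm above the bench. Origin: centre of its underside on the bench; z up.
- white_stand: Shallow round stand of white plastic, fixed to the bench, for the white-capped bottle: an open dish 80 mm outside diameter, 70 mm inside diameter, rim 14 mm high, 5 mm thick, inner floor 4 mm above the bench. Origin: centre of its underside on the bench; z up.
- orange_stand: Shallow round stand of orange plastic, fixed to the bench, for the orange-capped tube: an open dish 62 mm outside diameter, 52 mm inside diameter, rim 14 mm high, 5 mm thick, inner floor 4 mm above the bench. Origin: centre of its underside on the bench; z up.
- blue_stand: Shallow round stand of blue plastic, fixed to the bench, for the blue-capped tube: an open dish 62 mm outside diameter, 52 mm inside diameter, rim 14 mm high, 5 mm thick, inner floor 4 mm above the bench. Origin: centre of its underside on the bench; z up.
- beaker: Bystander: loose open glass beaker, 70 mm diameter, 86 mm tall, standing amid the work. Origin: centre of its underside. Not to be moved.
- timer: Bystander: loose white bench timer, 62 x 62 x 16 mm, lying flat amid the work. Origin: centre of its underside. Not to be moved. (Unlisted obstacle: left of the work stands a fixed grey water bath 290 mm tall, over x = 0.41 to 0.75 m, y = 0.25 to 0.59 m; go round or over it. Lower fixed clutter stands behind the work, beyond x = 0.72 m.)

How it is judged:
By the outcome, as a careful person would: the job done as asked, in the order asked, and still so for the second after the job is handed in, with the robot touching nothing.
It also fails if it takes over 112 s, if anything falls off the work surface, if the arm or the gripper's body presses on something with over 40 N, if the wrist force passes 120 N, or if a joint passes its speed limit or range.

## Working session

There is one attempt and no reset: what is moved stays moved. The work goes in short steps, Python scripts to look and compute and a tool call to move; the robot and the scene stay as the last step left them, time stands still between calls to the robot, and variables do not carry over. Pictures are saved under pics/ and viewed, at most 14 in all, crops included, and the job is handed in when it is done.

Besides the shell and the picture viewer there is one more tool, called after "Emit:" as a command line: name --argument value ..., lists and objects as JSON in quotes. apply_moves: Moves the arm, as the interface text tells. Its arguments: {"type":"object","properties":{"xyz":{"type":"array","items":{"type":"array","items":{"type":"number"}}},"dr":{"type":"array","items":{"type":"array","items":{"type":"number"}}},"claw":{"type":"number"},"grip_force":{"type":"number"}},"required":["xyz","dr"]}

```bash
mkdir -p pics; python3 - <<'E'
from plant import *
import cv2,numpy as np
o=get_obs(); print({k:np.round(v,3).tolist() for k,v in o.items()})
for n in("top","scene"):
    c=read_camera(n); cv2.imwrite(f"pics/{n}0.png",c["frame"]); print(n,c["fov_y"],c["cx"],c["cy"],np.round(c["cam_to_world"],4).tolist())
E
```

```text
{'t': 0.0, 'qpos': [1.157, 0.322, -0.07, 1.452, 0.023, 1.371, -0.057], 'joint_vel': [-0.001, -0.002, -0.0, -0.0, -0.001, -0.001, -0.001], 'joint_efforts': [0.0, -49.359, -0.382, -31.434, 0.013, 0.011, -0.0], 'ee_pos': [0.269, -0.591, 0.211], 'orientation': [0.977, 0.212, -0.0, -0.001], 'wrist_force': [-0.443, -1.414, -0.161], 'moment': [0.014, -0.041, -0.036], 'grasp_force': 0.0, 'grip_width': 1.001}
top 49.36505183975066 256.0100401739247 199.43639197332507 [[0.0199, -0.9873, 0.1579, 0.3913], [-0.9997, -0.0214, -0.0077, -0.1083], [0.011, -0.1577, -0.9874, 0.8911], [0.0, 0.0, 0.0, 1.0]]
scene 54.86799823003007 258.4327867421554 189.2879190388151 [[-0.608, -0.5663, 0.5564, 0.0692], [-0.7937, 0.4503, -0.4089, 0.2522], [-0.019, -0.6903, -0.7233, 0.6424], [0.0, 0.0, 0.0, 1.0]]
```

View pics/top0.png

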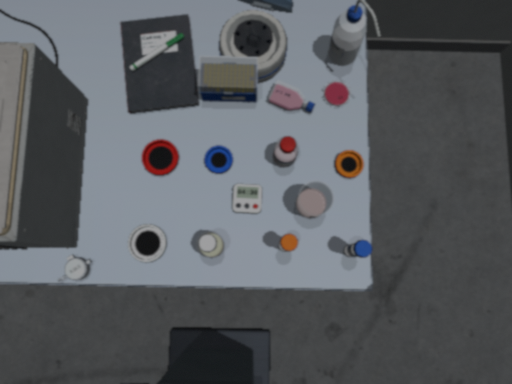

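View pics/scene0.png

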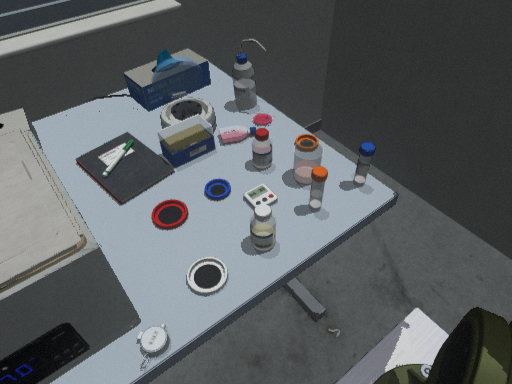

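The top view shows stands at red (160,158), blue (218,160), white (148,243) and orange (349,164). The caps are at red (288,145), white (208,243), orange (289,242) and blue (362,248), with the beaker at (312,203) and the timer at (247,199). The scene view agrees.

```bash
cat > h.py <<'E'
import cv2,numpy as np
def ray(c,u,v):
    f=c["frame"].shape[0]/2/np.tan(np.radians(c["fov_y"]/2)); T=np.array(c["cam_to_world"])
    return T[:3,3],T[:3,:3]@np.array([(u-c["cx"])/f,(v-c["cy"])/f,1.])
def at(c,u,v,z):
    o,d=ray(c,u,v); return o+d*(z-o[2])/d[2]
def blob(img,kind,u,v,r):
    h=cv2.cvtColor(img,cv2.COLOR_BGR2HSV).astype(int); H,S,V=h[...,0],h[...,1],h[...,2]
    m={"red":((H<6)|(H>172))&(S>150),"orange":(H>=5)&(H<18)&(S>150),"blue":(H>105)&(H<125)&(S>150),"white":(S<40)&(V>150)}[kind]&(V>60)
    y,x=np.mgrid[:img.shape[0],:img.shape[1]]; m&=(abs(x-u)<r)&(abs(y-v)<r)
    n,l,st,ce=cv2.connectedComponentsWithStats(m.astype(np.uint8)); 
    if n<2: return None
    i=1+np.argmax(st[1:,4]); pts=cv2.findNonZero((l==i).astype(np.uint8))
    return st[i].tolist(),cv2.minEnclosingCircle(pts),cv2.fitEllipse(cv2.convexHull(pts))[0]
E
python3 - <<'E'
from plant import *
from h import *
P={"top":dict(red=[(288,145),(160,158)],white=[(208,243),(148,243)],orange=[(289,242),(349,164)],blue=[(362,248),(218,160)]),
"scene":dict(red=[(262,134),(170,214)],white=[(263,211),(207,275)],orange=[(319,173),(307,143)],blue=[(367,149),(217,189)])}
Z=dict(red=.104,white=.108,orange=.116,blue=.116)
for n in P:
    c=read_camera(n)
    for k,(a,b) in P[n].items():
        for nm,(u,v),r,z in(("cap",a,14,Z[k]-.008),("stand",b,26,.012)):
            B=blob(c["frame"],k,u,v,r); e=B[2] if B else (u,v)
            print(n,k,nm,B and B[0],np.round(e,1),np.round(at(c,*e,z),3)[:2],"hand",np.round(at(c,u,v,z),3)[:2])
    for nm,(u,v),z in ([("beaker",(311,200),.086),("timer",(247,199),.016)] if n=="top" else [("beaker",(307,143),.086),("timer",(260,196),.016)]):
        print(n,nm,np.round(at(c,u,v,z),3)[:2])
    s=cv2.resize(c["frame"][125:275,125:385] if n=="top" else c["frame"][110:300,140:390],None,fx=3,fy=3,interpolation=cv2.INTER_CUBIC); cv2.imwrite(f"pics/{n}z.png",s)
E
```

```text
top red cap [281, 137, 14, 15, 166] [287.3 144.3] [ 0.63  -0.174] hand [ 0.628 -0.175]
top red stand [143, 140, 35, 35, 547] [159.8 157.1] [0.62  0.094] hand [0.618 0.094]
top white cap [200, 236, 14, 14, 160] [207.  242.5] [ 0.434 -0.024] hand [ 0.433 -0.026]Traceback (most recent call last):
  File "<stdin>", line 10, in <module>
  File "h.py", line 14, in blob
    return st[i].tolist(),cv2.minEnclosingCircle(pts),cv2.fitEllipse(cv2.convexHull(pts))[0]
                                                      ~~~~~~~~~~~~~~^^^^^^^^^^^^^^^^^^^^^
cv2.error: OpenCV(4.12.0) /io/opencv/modules/imgproc/src/shapedescr.cpp:361: error: (-201:Incorrect size of input array) There should be at least 5 points to fit the ellipse in function 'fitEllipseNoDirect'
```

```bash
sed -i 's/    i=1+np.argmax/    if st[1:,4].max()<40: return None\n    i=1+np.argmax/' h.py
python3 - <<'E'
from plant import *
from h import *
P={"top":dict(red=[(288,145),(160,158)],white=[(208,243),(148,243)],orange=[(289,242),(349,164)],blue=[(362,248),(218,160)]),
"scene":dict(red=[(262,134),(170,214)],white=[(263,211),(207,275)],orange=[(319,173),(307,143)],blue=[(367,149),(217,189)])}
Z=dict(red=.104,white=.108,orange=.116,blue=.116)
for n in P:
    c=read_camera(n)
    for k,(a,b) in P[n].items():
        for nm,(u,v),r,z in(("cap",a,14,Z[k]-.006),("stand",b,26,.012)):
            B=blob(c["frame"],k,u,v,r); e=B[2] if B else (u,v)
            print(n,k,nm,B and B[0],np.round(e,1),np.round(at(c,*e,z),3)[:2],"hand",np.round(at(c,u,v,z),3)[:2])
    for nm,(u,v),z in ([("beaker",(311,200),.086),("timer",(247,199),.016)] if n=="top" else [("beaker",(307,143),.086),("timer",(260,196),.016)]):
        print(n,nm,np.round(at(c,u,v,z),3)[:2])
    s=cv2.resize(c["frame"][125:275,125:385] if n=="top" else c["frame"][110:300,140:390],None,fx=3,fy=3,interpolation=cv2.INTER_CUBIC); cv2.imwrite(f"pics/{n}z.png",s)
E
```

```text
top red cap [281, 137, 14, 15, 164] [287.4 144.3] [ 0.629 -0.174] hand [ 0.628 -0.175]
top red stand [143, 140, 35, 35, 547] [159.8 157.1] [0.62  0.094] hand [0.618 0.094]
top white cap [200, 236, 14, 14, 160] [207.  242.5] [ 0.434 -0.024] hand [ 0.433 -0.026]Traceback (most recent call last):
  File "<stdin>", line 10, in <module>
  File "h.py", line 15, in blob
    return st[i].tolist(),cv2.minEnclosingCircle(pts),cv2.fitEllipse(cv2.convexHull(pts))[0]
                                                      ~~~~~~~~~~~~~~^^^^^^^^^^^^^^^^^^^^^
cv2.error: OpenCV(4.12.0) /io/opencv/modules/imgproc/src/shapedescr.cpp:361: error: (-201:Incorrect size of input array) There should be at least 5 points to fit the ellipse in function 'fitEllipseNoDirect'
```

```bash
sed -i 's/(S<40)&(V>150)/(S<22)\&(V>130)/; s/return st\[i\].*/return st[i].tolist(),0,(cv2.fitEllipse(cv2.convexHull(pts))[0] if len(cv2.convexHull(pts))>4 else (u,v))/' h.py
cat > m.py <<'E'
from plant import *
from h import *
P={"top":dict(red=[(288,145),(160,158)],white=[(208,243),(148,243)],orange=[(289,242),(349,164)],blue=[(362,248),(218,160)]),
"scene":dict(red=[(262,134),(170,214)],white=[(263,211),(207,275)],orange=[(319,173),(307,143)],blue=[(367,149),(217,189)])}
Z=dict(red=.104,white=.108,orange=.116,blue=.116)
for n in P:
    c=read_camera(n)
    for k,(a,b) in P[n].items():
        for nm,(u,v),r,z in(("cap",a,14,Z[k]-.006),("stand",b,26,.012)):
            B=blob(c["frame"],k,u,v,r); e=B[2] if B else (u,v)
            print(n,k,nm,B and B[0],np.round(e,1),np.round(at(c,*e,z),3)[:2],"hand",np.round(at(c,u,v,z),3)[:2])
    for nm,(u,v),z in ([("beaker",(311,200),.086),("timer",(247,199),.016)] if n=="top" else [("beaker",(307,143),.086),("timer",(260,196),.016)]):
        print(n,nm,np.round(at(c,u,v,z),3)[:2])
    s=cv2.resize(c["frame"][125:275,125:385] if n=="top" else c["frame"][110:300,140:390],None,fx=3,fy=3,interpolation=cv2.INTER_CUBIC); cv2.imwrite(f"pics/{n}z.png",s)
E
python3 m.py
```

```text
top red cap [281, 138, 14, 14, 163] [287.4 144.3] [ 0.629 -0.174] hand [ 0.628 -0.175]
top red stand [143, 140, 35, 35, 548] [159.8 157.1] [0.62  0.094] hand [0.618 0.094]
top white cap [199, 235, 17, 16, 209] [207.1 242.4] [ 0.434 -0.024] hand [ 0.433 -0.026]
top white stand [128, 224, 38, 39, 540] [146.3 242.5] [0.436 0.112] hand [0.435 0.109]
top orange cap [281, 235, 16, 15, 191] [288.5 242.1] [ 0.437 -0.177] hand [ 0.437 -0.177]
top orange stand [336, 151, 27, 26, 396] [348.6 163.6] [ 0.615 -0.314] hand [ 0.614 -0.315]
top blue cap [355, 241, 17, 15, 204] [362.6 248.2] [ 0.428 -0.315] hand [ 0.429 -0.314]
top blue stand [205, 146, 27, 27, 395] [218.1 159.2] [ 0.618 -0.031] hand [ 0.616 -0.031]
top beaker [ 0.521 -0.222]
top timer [ 0.532 -0.096]
scene red cap [256, 128, 12, 8, 71] [261.4 131.7] [ 0.635 -0.177] hand [ 0.627 -0.172]
scene red stand [152, 200, 35, 27, 346] [169.2 212.9] [0.621 0.096] hand [0.616 0.096]
scene white cap [250, 198, 27, 18, 283] [263.1 193.8] [ 0.469 -0.053] hand [ 0.434 -0.025]
scene white stand [187, 256, 41, 37, 533] [206.7 274.1] [0.436 0.113] hand [0.434 0.113]
scene orange cap [312, 166, 15, 12, 133] [319.4 171.3] [ 0.441 -0.179] hand [ 0.438 -0.175]
scene orange stand [296, 134, 22, 13, 131] [306.7 140.8] [ 0.616 -0.315] hand [ 0.609 -0.309]
scene blue cap [361, 142, 14, 11, 113] [367.6 146.8] [ 0.432 -0.317] hand [ 0.427 -0.311]
scene blue stand [205, 179, 25, 18, 203] [217.1 187.9] [ 0.619 -0.03 ] hand [ 0.616 -0.028]
scene beaker [ 0.546 -0.243]
scene timer [ 0.532 -0.092]
```

View pics/topz.png

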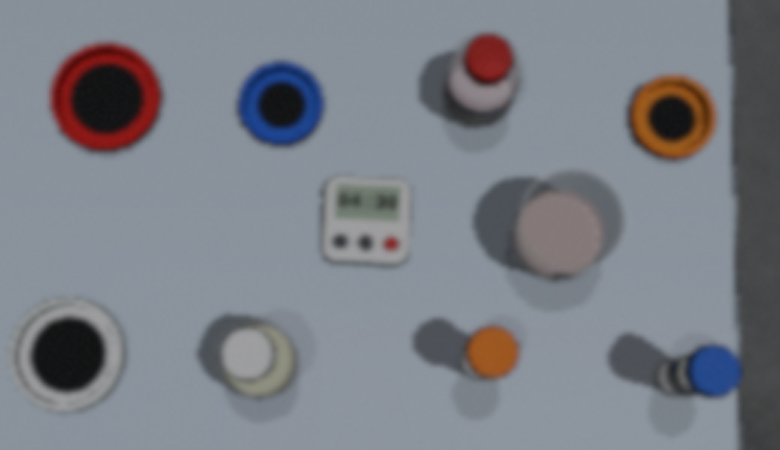

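View pics/scenez.png

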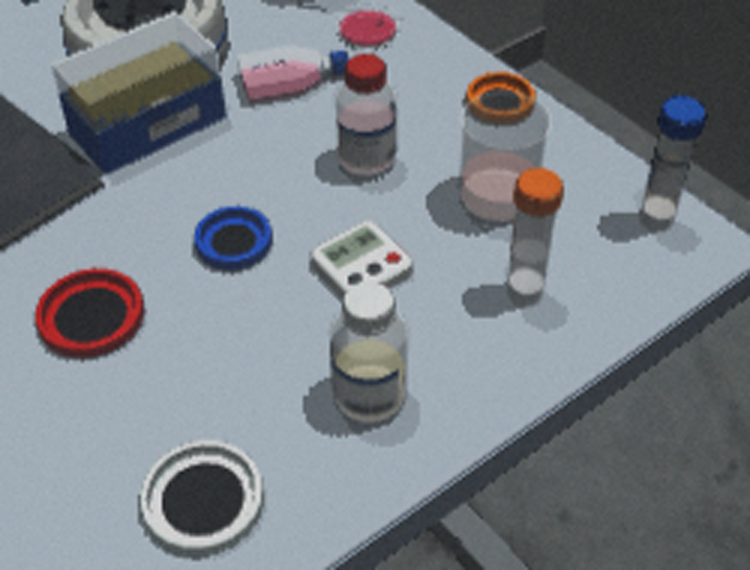

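Both views agree. My estimates, in metres:

| Item | x | y |
|---|---|---|
| Red bottle | .629 | -.175 |
| White bottle | .434 | -.025 |
| Orange tube | .438 | -.178 |
| Blue tube | .429 | -.315 |
| Red stand | .620 | .095 |
| White stand | .436 | .112 |
| Orange stand | .615 | -.315 |
| Blue stand | .618 | -.031 |
| Beaker | .53 | -.23 |

I'll first turn the tool so its x axis matches world x, then head for the red bottle.

Emit:
apply_moves --xyz '[[0,0,0],[0,0,0],[0,0,0],[0,0,0],[0,0,0],[0.4,-0.46,0],[0.4,-0.46,0],[0.4,-0.46,0],[0.4,-0.46,0],[0.4,-0.46,0]]' --dr '[[0,0,0.98],[0,0,0.98],[0,0,0.98],[0,0,0.98],[0,0,0.98],[0,0,0],[0,0,0],[0,0,0],[0,0,0],[0,0,0]]' --claw 0 --grip_force 40

```text
t: 1.3
ee_pos: [0.3703, -0.4754, 0.2119]
orientation: [1.0, 0.0, 0.0, 0.0]
wrist_force: [0.1, 0.2, 0.7]
grip_width: 0.999
grasp_force: 0.0
```

Emit:
apply_moves --xyz '[[0.52,-0.6,0],[0.52,-0.6,0],[0.52,-0.6,0],[0.52,-0.6,0],[0.52,-0.6,0],[0.52,-0.6,0],[0.52,-0.6,0],[0.52,-0.6,0],[0.5,-0.6,0],[0.5,-0.6,0]]' --dr '[[0,0,0],[0,0,0],[0,0,0],[0,0,0],[0,0,0],[0,0,0],[0,0,0],[0,0,0],[0,0,0],[0,0,0]]'

```text
t: 2.3
ee_pos: [0.6284, -0.1752, 0.2118]
orientation: [1.0, -0.0, 0.0, 0.0]
wrist_force: [1.2, -0.3, 0.7]
grip_width: 1.002
grasp_force: 0.0
```

```bash
cat > w.py <<'E'
import sys
from plant import *
from h import *
c=read_camera("wrist"); cv2.imwrite(f"pics/{sys.argv[1]}.png",c["frame"]); print(np.round(get_obs()["ee_pos"],4),np.round(c["cam_to_world"],3).tolist())
E
python3 w.py w1
```

```text
[ 0.6325 -0.1661  0.2115] [[-0.001, -0.951, -0.31, 0.708], [-1.0, 0.001, 0.0, -0.176], [0.0, 0.31, -0.951, 0.374], [0.0, 0.0, 0.0, 1.0]]
```

View pics/w1.png

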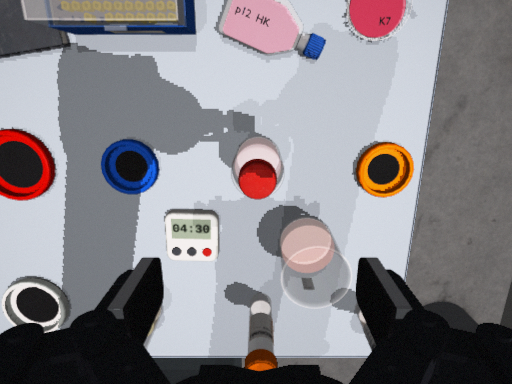

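The wrist view shows the red cap at (258,178), the blue stand at (131,166), the orange stand at (385,169), the red stand at (20,164) and the beaker rim at (316,275). I'll turn these into positions and check the settled pose.

```bash
python3 - <<'E'
from plant import *
from h import *
c=read_camera("wrist")
for k,u,v,r,z in(("red",258,178,25,.102),("blue",131,166,35,.012),("orange",385,169,35,.012),("red",20,164,40,.012),("white",36,304,36,.012)):
    B=blob(c["frame"],k,u,v,r); print(k,B and (B[0],np.round(B[2],1),np.round(at(c,*B[2],z),4)))
for u,v,z in((316,275,.086),(306,245,.03),(192,236,.016)): print(np.round(at(c,u,v,z),3))
for i in range(3): read_camera("wrist"); print(np.round(get_obs()["ee_pos"],4))
E
```

```text
red ([250, 165, 33, 38, 1068], array([268.3, 184. ]), array([ 0.6327, -0.1734,  0.102 ]))
blue ([111, 143, 55, 54, 1575], array([139. , 169.2]), array([ 0.6222, -0.0323,  0.012 ]))
orange ([365, 148, 55, 55, 986], array([393.3, 174.9]), array([ 0.6186, -0.3137,  0.012 ]))
red ([0, 131, 60, 71, 1990], array([ 25.8, 165.9]), array([0.6246, 0.0926, 0.012 ]))
white ([1, 269, 71, 64, 2286], array([ 32.4, 298.4]), array([0.4534, 0.1194, 0.012 ]))
[ 0.536 -0.222  0.086]
[ 0.541 -0.219  0.03 ]
[ 0.544 -0.088  0.016]
[ 0.6291 -0.172   0.2114]
[ 0.628  -0.175   0.2114]
[ 0.6273 -0.1769  0.2115]
```

```bash
cat > mw.py <<'E'
from plant import *
from h import *
def meas(L,cam="wrist"):
    c=read_camera(cam)
    for k,u,v,r,z in L:
        B=blob(c["frame"],k,u,v,r); print(k,(u,v),B and (B[0],np.round(B[2],1),np.round(at(c,*B[2],z),4)[:2]))
    o=get_obs(); print(np.round(o["ee_pos"],4),o["t"])
    return c
E
python3 - <<'E'
from mw import *
c=meas((("red",258,178,25,.102),("blue",131,166,35,.012),("orange",385,169,35,.012),("red",20,164,40,.012)))
for u,v,z in((316,275,.086),(306,245,.03),(192,236,.016)): print(np.round(at(c,u,v,z),3))
E
```

```text
red (258, 178) ([236, 158, 38, 39, 1170], array([254.9, 177.4]), array([ 0.6327, -0.1737]))
blue (131, 166) ([99, 138, 58, 55, 1616], array([127.5, 165. ]), array([ 0.6222, -0.0325]))
orange (385, 169) ([355, 141, 57, 55, 1186], array([383. , 168.1]), array([ 0.6186, -0.3138]))
red (20, 164) ([0, 128, 53, 71, 1554], array([ 13.2, 163.1]), array([0.6244, 0.0925]))
[ 0.6269 -0.1779  0.2116] 2.6
[ 0.53  -0.233  0.086]
[ 0.534 -0.23   0.03 ]
[ 0.538 -0.099  0.016]
```

Emit:
apply_moves --xyz '[[0.08,-0.04,0.3],[0,0,0.45],[0,0,0.45],[0,0,0.45],[0,0,0.45],[0,0,0.4],[0,0,0.37],[0,0,0.3],[0,0,0],[0,0,0]]' --dr '[[0,0,0],[0,0,0],[0,0,0],[0,0,0],[0,0,0],[0,0,0],[0,0,0],[0,0,0],[0,0,0],[0,0,0]]'

```text
t: 3.6
ee_pos: [0.6314, -0.1748, 0.0532]
orientation: [1.0, -0.0, -0.0, 0.0]
wrist_force: [0.1, 0.4, 0.4]
grip_width: 1.005
grasp_force: 0.0
```

Emit:
apply_moves --xyz '[[0,0,0],[0,0,0],[0,0,0],[0,0,0],[0,0,0],[0,0,0],[0,0,0],[0,0,0],[0,0,0],[0,0,0]]' --dr '[[0,0,0],[0,0,0],[0,0,0],[0,0,0],[0,0,0],[0,0,0],[0,0,0],[0,0,0],[0,0,0],[0,0,0]]' --claw 1 --grip_force 40

```text
t: 4.6
ee_pos: [0.6325, -0.1744, 0.055]
orientation: [1.0, 0.0, 0.001, 0.0]
wrist_force: [-0.7, 0.9, 6.1]
grip_width: 0.494
grasp_force: 36.6
```

```bash
python3 w.py w2
```

```text
[ 0.6325 -0.1744  0.055 ] [[-0.0, -0.951, -0.309, 0.712], [-1.0, 0.0, -0.0, -0.175], [0.0, 0.309, -0.951, 0.217], [0.0, 0.0, 0.0, 1.0]]
```

View pics/w2.png

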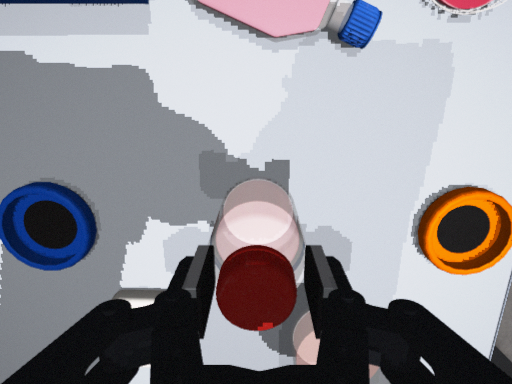

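Grip width is 0.494, about 42 mm if linear, which is narrower than the 50 mm body. I'll regrip 6 mm lower to check the pads aren't on the shoulder.

Emit:
apply_moves --xyz '[[0,0,0],[0,0,0],[0,0,0],[0,0,0],[0,0,0],[0,0,0.07],[0,0,0.07],[0,0,0],[0,0,0],[0,0,0]]' --dr '[[0,0,0],[0,0,0],[0,0,0],[0,0,0],[0,0,0],[0,0,0],[0,0,0],[0,0,0],[0,0,0],[0,0,0]]' --claw 0

```text
t: 5.65
ee_pos: [0.6316, -0.1744, 0.0463]
orientation: [1.0, 0.0, 0.0, 0.0]
wrist_force: [-0.3, 0.2, -0.6]
grip_width: 0.999
grasp_force: 0.0
```

Emit:
apply_moves --xyz '[[0,0,0],[0,0,0],[0,0,0],[0,0,0],[0,0,0],[0,0,0],[0,0,0],[0,0,0],[0,0,0],[0,0,0]]' --dr '[[0,0,0],[0,0,0],[0,0,0],[0,0,0],[0,0,0],[0,0,0],[0,0,0],[0,0,0],[0,0,0],[0,0,0]]' --claw 1 --grip_force 40

```text
t: 6.65
ee_pos: [0.632, -0.1745, 0.0469]
orientation: [1.0, 0.0, 0.0, 0.0]
wrist_force: [-0.3, 0.6, 6.6]
grip_width: 0.553
grasp_force: 41.3
```

Emit:
apply_moves --xyz '[[0,0,-0.1],[0,0,-0.15],[0,0,-0.15],[0,0,-0.1],[0,0,0],[0,0,0],[0,0,0],[0,0,0],[0,0,0],[0,0,0]]' --dr '[[0,0,0],[0,0,0],[0,0,0],[0,0,0],[0,0,0],[0,0,0],[0,0,0],[0,0,0],[0,0,0],[0,0,0]]'

```text
t: 7.65
ee_pos: [0.6314, -0.1744, 0.0711]
orientation: [1.0, 0.0, -0.0, -0.0]
wrist_force: [0.1, 0.4, -1.7]
grip_width: 0.556
grasp_force: 41.3
```

```bash
python3 - <<'E'
from plant import *
from h import *
c=read_camera("scene"); d=read_camera("wrist")
s=cv2.resize(c["frame"][90:210,180:330],None,fx=4,fy=4,interpolation=cv2.INTER_CUBIC)
cv2.imwrite("pics/lift1.png",s)
E
```

```text
(no output)
```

View pics/lift1.png

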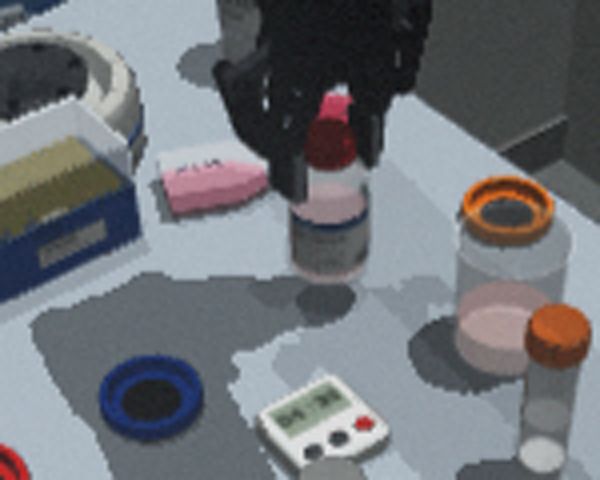

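The bottle is lifted and upright: its base shadow is detached and the cap sits between the fingers at crop (330,140). I'll carry it to the red stand.

Emit:
apply_moves --xyz '[[0,0,-0.3],[0,-0.3,-0.2],[-0.02,-0.5,0],[-0.03,-0.7,0],[-0.03,-0.8,0],[-0.03,-0.8,0],[-0.03,-0.8,0],[-0.03,-0.7,0],[-0.02,-0.5,0],[0,-0.27,0]]' --dr '[[0,0,0],[0,0,0],[0,0,0],[0,0,0],[0,0,0],[0,0,0],[0,0,0],[0,0,0],[0,0,0],[0,0,0]]'

```text
t: 8.75
ee_pos: [0.6217, 0.0994, 0.098]
orientation: [1.0, 0.003, 0.001, -0.001]
wrist_force: [-0.7, -0.6, -0.7]
grip_width: 0.552
grasp_force: 41.4
```

Emit:
apply_moves --xyz '[[0,0,0],[0,0,0],[0,0,0],[0,0,0],[0,0,0.2],[0,0,0.2],[0,0,0.2],[0,0,0],[0,0,0],[0,0,0]]' --dr '[[0,0,0],[0,0,0],[0,0,0],[0,0,0],[0,0,0],[0,0,0],[0,0,0],[0,0,0],[0,0,0],[0,0,0]]'

```text
t: 9.75
ee_pos: [0.6223, 0.0943, 0.0666]
orientation: [1.0, 0.0, 0.0, -0.0]
wrist_force: [-0.9, 0.3, -0.8]
grip_width: 0.552
grasp_force: 41.4
```

```bash
python3 - <<'E'
from plant import *
from h import *
print(np.round(get_obs()["ee_pos"],4))
c=read_camera("scene"); d=read_camera("top")
s=np.hstack([cv2.resize(c["frame"][140:260,110:210],None,fx=4,fy=4,interpolation=cv2.INTER_CUBIC),cv2.resize(d["frame"][100:220,110:210],None,fx=4,fy=4,interpolation=cv2.INTER_CUBIC)])
cv2.imwrite("pics/place1.png",s)
E
```

```text
[0.6223 0.0943 0.0666]
```

View pics/place1.png

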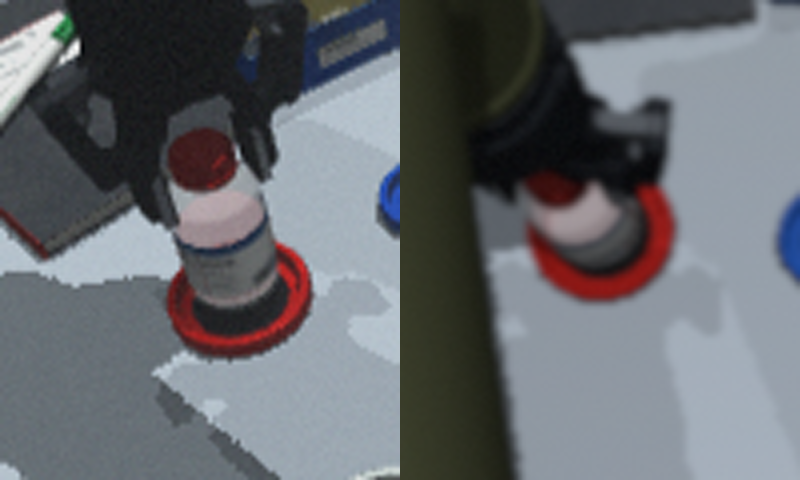

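The red bottle hangs over the dish and the dish shows evenly around it in both views. Lowering and releasing.

Emit:
apply_moves --xyz '[[0,0,0.1],[0,0,0.1],[0,0,0.06],[0,0,0.05],[0,0,0],[0,0,0],[0,0,0],[0,0,0],[0,0,0],[0,0,0]]' --dr '[[0,0,0],[0,0,0],[0,0,0],[0,0,0],[0,0,0],[0,0,0],[0,0,0],[0,0,0],[0,0,0],[0,0,0]]'

```text
t: 10.85
ee_pos: [0.6221, 0.0941, 0.051]
orientation: [1.0, 0.0, 0.0, 0.0]
wrist_force: [-0.4, -0.1, 2.5]
grip_width: 0.552
grasp_force: 41.7
```

Emit:
apply_moves --xyz '[[0,0,0],[0,0,0],[0,0,0],[0,0,0],[0,0,0],[0,0,-0.2],[0,0,-0.5],[0,0,-0.7],[0,0,-0.7],[0,0,-0.7]]' --dr '[[0,0,0],[0,0,0],[0,0,0],[0,0,0],[0,0,0],[0,0,0],[0,0,0],[0,0,0],[0,0,0],[0,0,0]]' --claw 0

```text
t: 11.85
ee_pos: [0.622, 0.0942, 0.1931]
orientation: [1.0, 0.0, 0.0, -0.0]
wrist_force: [0.4, -0.7, -0.8]
grip_width: 0.999
grasp_force: 0.0
```

Emit:
apply_moves --xyz '[[-0.3,0.2,-0.4],[-0.5,0.3,0],[-0.5,0.3,0],[-0.5,0.3,0],[-0.5,0.3,0],[-0.5,0.3,0],[-0.4,0.3,0],[-0.3,0.2,0],[-0.2,0.1,0],[0,0,0]]' --dr '[[0,0,0],[0,0,0],[0,0,0],[0,0,0],[0,0,0],[0,0,0],[0,0,0],[0,0,0],[0,0,0],[0,0,0]]'

```text
t: 12.85
ee_pos: [0.4365, -0.0214, 0.2115]
orientation: [1.0, -0.001, 0.001, 0.0]
wrist_force: [0.3, 0.1, 0.0]
grip_width: 0.999
grasp_force: 0.0
```

```bash
python3 - <<'E'
from mw import *
for i in range(4): read_camera("wrist")
c=meas(())
cv2.imwrite("pics/w3.png",c["frame"])
E
```

```text
[ 0.4377 -0.0202  0.2108] 13.1
```

View pics/w3.png

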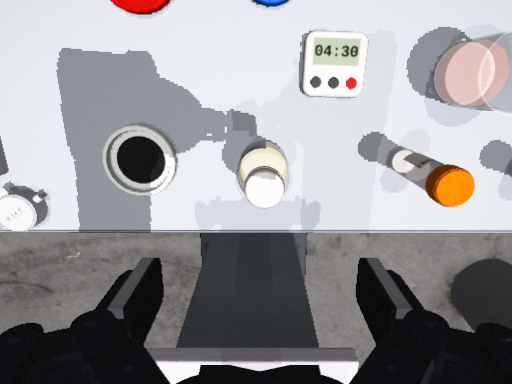

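The white cap is at (265,187), the white stand at (140,160), and the orange cap at (450,186).

```bash
python3 - <<'E'
from mw import *
c=meas((("white",265,187,24,.106),("white",140,160,42,.012),("orange",450,186,32,.114)))
for u,v,z in((265,187,.106),(140,160,.012),(450,186,.112)): print(np.round(at(c,u,v,z),4))
E
```

```text
white (265, 187) ([242, 164, 47, 47, 1913], array([265.2, 187.2]), array([ 0.4359, -0.0254]))
white (140, 160) ([99, 119, 83, 83, 4616], array([140, 160]), array([0.4383, 0.1098]))
orange (450, 186) ([426, 165, 48, 41, 1278], array([449.8, 184.9]), array([ 0.4405, -0.1732]))
[ 0.4376 -0.0202  0.2107] 13.15
[ 0.4362 -0.0252  0.106 ]
[0.4383 0.1098 0.012 ]
[ 0.439  -0.1747  0.112 ]
```

Emit:
apply_moves --xyz '[[-0.05,0.1,0.3],[0,0,0.45],[0,0,0.45],[0,0,0.45],[0,0,0.45],[0,0,0.45],[0,0,0.4],[0,0,0.26],[0,0,0],[0,0,0]]' --dr '[[0,0,0],[0,0,0],[0,0,0],[0,0,0],[0,0,0],[0,0,0],[0,0,0],[0,0,0],[0,0,0],[0,0,0]]'

```text
t: 14.15
ee_pos: [0.435, -0.0257, 0.0506]
orientation: [1.0, 0.0, 0.0, -0.0]
wrist_force: [0.1, -0.5, 1.3]
grip_width: 0.996
grasp_force: 0.0
```

Emit:
apply_moves --xyz '[[0,0,0],[0,0,0],[0,0,0],[0,0,0],[0,0,0],[0,0,0],[0,0,0],[0,0,0],[0,0,0],[0,0,0]]' --dr '[[0,0,0],[0,0,0],[0,0,0],[0,0,0],[0,0,0],[0,0,0],[0,0,0],[0,0,0],[0,0,0],[0,0,0]]' --claw 1 --grip_force 40

```text
t: 15.15
ee_pos: [0.4358, -0.0256, 0.0517]
orientation: [1.0, 0.0, 0.001, 0.0]
wrist_force: [-0.3, 1.1, 5.7]
grip_width: 0.571
grasp_force: 40.6
```

Emit:
apply_moves --xyz '[[0,0,-0.1],[0,0,-0.2],[0,0,-0.2],[0,0,-0.1],[0,0,0],[0,0,0],[0,0,0],[0,-0.3,0],[0,-0.4,0],[0.04,-0.5,0]]' --dr '[[0,0,0],[0,0,0],[0,0,0],[0,0,0],[0,0,0],[0,0,0],[0,0,0],[0,0,0],[0,0,0],[0,0,0]]'

```text
t: 16.15
ee_pos: [0.436, 0.0339, 0.0798]
orientation: [1.0, -0.001, -0.001, 0.0]
wrist_force: [0.2, 0.1, -1.9]
grip_width: 0.57
grasp_force: 41.6
```

Emit:
apply_moves --xyz '[[0,-0.5,0],[0,-0.5,0],[0,-0.4,0],[0,-0.12,0],[0,0,0],[0,0,0],[0,0,0],[0,0,0],[0,0,0],[0,0,0.1]]' --dr '[[0,0,0],[0,0,0],[0,0,0],[0,0,0],[0,0,0],[0,0,0],[0,0,0],[0,0,0],[0,0,0],[0,0,0]]'

```text
t: 17.15
ee_pos: [0.4372, 0.1099, 0.0757]
orientation: [1.0, -0.0, 0.001, 0.0]
wrist_force: [0.3, 0.1, -0.8]
grip_width: 0.573
grasp_force: 41.6
```

```bash
python3 - <<'E'
from plant import *
from h import *
c=read_camera("scene"); d=read_camera("top")
print(np.round(get_obs()["ee_pos"],4))
s=np.hstack([cv2.resize(c["frame"][150:330,110:260],None,fx=3,fy=3,interpolation=cv2.INTER_CUBIC),cv2.resize(d["frame"][110:290,90:200],None,fx=3,fy=3,interpolation=cv2.INTER_CUBIC)])
cv2.imwrite("pics/place2.png",s)
E
```

```text
[0.4359 0.1098 0.0746]
```

View pics/place2.png

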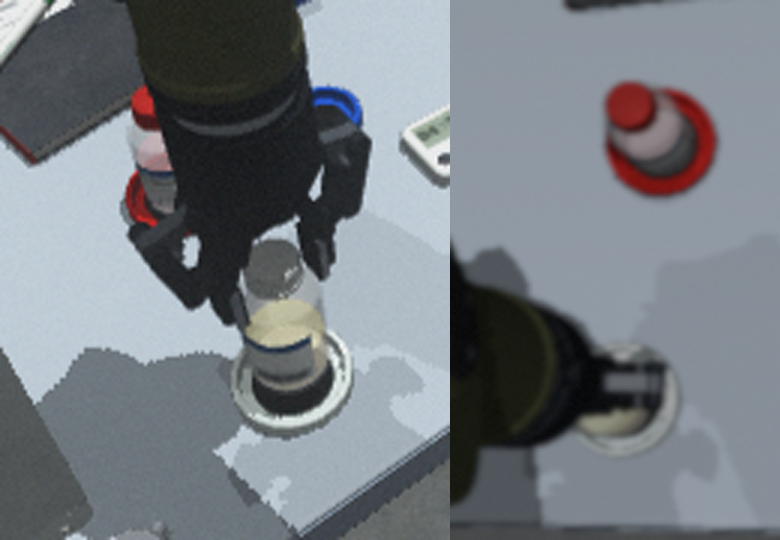

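The red bottle stands in its dish, and the white bottle is centred over the white dish. Lowering and releasing.

Emit:
apply_moves --xyz '[[0,0,0.1],[0,0,0.1],[0,0,0.1],[0,0,0.07],[0,0,0.04],[0,0,0],[0,0,0],[0,0,0],[0,0,0],[0,0,0]]' --dr '[[0,0,0],[0,0,0],[0,0,0],[0,0,0],[0,0,0],[0,0,0],[0,0,0],[0,0,0],[0,0,0],[0,0,0]]'

```text
t: 18.25
ee_pos: [0.4372, 0.1102, 0.0559]
orientation: [1.0, 0.0, 0.001, 0.0]
wrist_force: [-1.9, 0.5, 7.7]
grip_width: 0.571
grasp_force: 42.9
```

Emit:
apply_moves --xyz '[[0,0,0],[0,0,0],[0,0,0],[0,0,0],[0,0,0],[0,0,-0.2],[0,0,-0.5],[0,0,-0.7],[0,0,-0.7],[0,0,-0.7]]' --dr '[[0,0,0],[0,0,0],[0,0,0],[0,0,0],[0,0,0],[0,0,0],[0,0,0],[0,0,0],[0,0,0],[0,0,0]]' --claw 0

```text
t: 19.25
ee_pos: [0.4363, 0.1102, 0.1969]
orientation: [1.0, 0.0, 0.0, 0.0]
wrist_force: [0.7, -0.7, -0.3]
grip_width: 1.003
grasp_force: 0.0
```

Emit:
apply_moves --xyz '[[0,0.3,-0.3],[0,0.5,0],[0,0.7,0],[0,0.8,0],[0,0.8,0],[0.04,0.8,0],[0,0.7,0],[0,0.5,0],[0,0.4,0],[0,0.22,0]]' --dr '[[0,0,0],[0,0,0],[0,0,0],[0,0,0],[0,0,0],[0,0,0],[0,0,0],[0,0,0],[0,0,0],[0,0,0]]'

```text
t: 20.25
ee_pos: [0.4383, -0.1778, 0.2104]
orientation: [1.0, -0.001, 0.0, 0.0]
wrist_force: [-0.3, 0.5, -0.7]
grip_width: 1.0
grasp_force: 0.0
```

```bash
python3 - <<'E'
from mw import *
for i in range(5): read_camera("wrist")
c=meas((("orange",255,190,50,.112),("blue",440,180,60,.112)))
cv2.imwrite("pics/w4.png",c["frame"])
E
```

```text
orange (255, 190) ([242, 166, 40, 42, 1147], array([261.5, 186.7]), array([ 0.4397, -0.1766]))
blue (440, 180) ([405, 177, 47, 41, 1472], array([428. , 196.9]), array([ 0.4312, -0.3122]))
[ 0.4388 -0.1745  0.21  ] 20.55
```

View pics/w4.png

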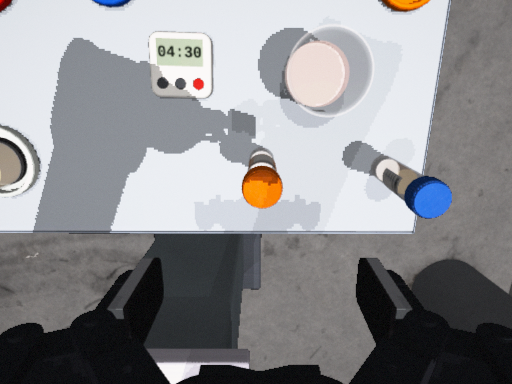

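The orange cap is at (262,187), nearly centred under the tool. The white bottle sits in its dish at far left.

Emit:
apply_moves --xyz '[[0.02,0.03,0.3],[0,0,0.45],[0,0,0.45],[0,0,0.45],[0,0,0.45],[0,0,0.4],[0,0,0.25],[0,0,0.13],[0,0,0],[0,0,0]]' --dr '[[0,0,0],[0,0,0],[0,0,0],[0,0,0],[0,0,0],[0,0,0],[0,0,0],[0,0,0],[0,0,0],[0,0,0]]'

```text
t: 21.55
ee_pos: [0.4403, -0.1775, 0.0666]
orientation: [1.0, 0.0, 0.001, 0.0]
wrist_force: [1.3, -0.2, 0.1]
grip_width: 0.996
grasp_force: 0.0
```

Emit:
apply_moves --xyz '[[0,0,0],[0,0,0],[0,0,0],[0,0,0],[0,0,0],[0,0,0],[0,0,0],[0,0,0],[0,0,0],[0,0,0]]' --dr '[[0,0,0],[0,0,0],[0,0,0],[0,0,0],[0,0,0],[0,0,0],[0,0,0],[0,0,0],[0,0,0],[0,0,0]]' --claw 1 --grip_force 30

```text
t: 22.55
ee_pos: [0.4399, -0.1774, 0.0662]
orientation: [1.0, 0.0, 0.0, 0.0]
wrist_force: [-0.8, 0.2, 4.5]
grip_width: 0.379
grasp_force: 29.9
```

Emit:
apply_moves --xyz '[[0,0,-0.1],[0,0,-0.2],[0,0,-0.3],[0,0,-0.4],[0,0,-0.4],[0,0,-0.4],[0,0,-0.4],[0,0,-0.3],[0,0,-0.1],[0,0,0]]' --dr '[[0,0,0],[0,0,0],[0,0,0],[0,0,0],[0,0,0],[0,0,0],[0,0,0],[0,0,0],[0,0,0],[0,0,0]]'

```text
t: 23.55
ee_pos: [0.4398, -0.1776, 0.1965]
orientation: [1.0, 0.0, 0.001, 0.0]
wrist_force: [0.3, 0.1, -0.3]
grip_width: 0.381
grasp_force: 29.8
```

Emit:
apply_moves --xyz '[[0.2,0.15,0],[0.35,0.27,0],[0.45,0.35,0],[0.5,0.39,0],[0.5,0.39,0],[0.5,0.39,0],[0.45,0.35,0],[0.35,0.27,0],[0.2,0.15,0],[0.04,0.03,0]]' --dr '[[0,0,0],[0,0,0],[0,0,0],[0,0,0],[0,0,0],[0,0,0],[0,0,0],[0,0,0],[0,0,0],[0,0,0]]'

```text
t: 24.55
ee_pos: [0.617, -0.3157, 0.193]
orientation: [1.0, -0.0, -0.001, -0.0]
wrist_force: [0.2, -0.1, -0.7]
grip_width: 0.384
grasp_force: 29.8
```

Emit:
apply_moves --xyz '[[0,0,0],[0,0,0.2],[0,0,0.4],[0,0,0.4],[0,0,0.4],[0,0,0.4],[0,0,0.2],[0,0,0.1],[0,0,0],[0,0,0]]' --dr '[[0,0,0],[0,0,0],[0,0,0],[0,0,0],[0,0,0],[0,0,0],[0,0,0],[0,0,0],[0,0,0],[0,0,0]]'

```text
t: 25.55
ee_pos: [0.6172, -0.3146, 0.0919]
orientation: [1.0, 0.0, 0.001, 0.0]
wrist_force: [0.4, 1.2, -0.4]
grip_width: 0.382
grasp_force: 29.8
```

```bash
python3 - <<'E'
from plant import *
from h import *
c=read_camera("scene"); d=read_camera("top")
print(np.round(get_obs()["ee_pos"],4))
s=np.hstack([cv2.resize(c["frame"][60:210,250:390],None,fx=3,fy=3,interpolation=cv2.INTER_CUBIC),cv2.resize(d["frame"][120:270,270:390],None,fx=3,fy=3,interpolation=cv2.INTER_CUBIC)])
cv2.imwrite("pics/place3.png",s)
E
```

```text
[ 0.6173 -0.3147  0.0921]
```

View pics/place3.png

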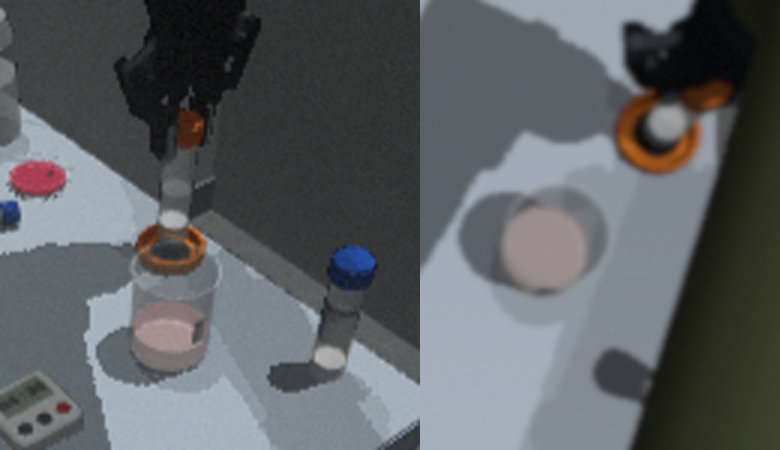

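The orange tube is upright with its base just above the orange dish and centred in both views.

Emit:
apply_moves --xyz '[[0,0,0.1],[0,0,0.1],[0,0,0.1],[0,0,0.08],[0,0,0.06],[0,0,0],[0,0,0],[0,0,0],[0,0,0],[0,0,0]]' --dr '[[0,0,0],[0,0,0],[0,0,0],[0,0,0],[0,0,0],[0,0,0],[0,0,0],[0,0,0],[0,0,0],[0,0,0]]'

```text
t: 26.65
ee_pos: [0.617, -0.3143, 0.0703]
orientation: [1.0, 0.0, 0.0, 0.0]
wrist_force: [-1.3, 1.4, 6.3]
grip_width: 0.379
grasp_force: 30.5
```

Emit:
apply_moves --xyz '[[0,0,0],[0,0,0],[0,0,0],[0,0,0],[0,0,0],[0,0,-0.2],[0,0,-0.5],[0,0,-0.7],[0,0,-0.7],[0,0,-0.6]]' --dr '[[0,0,0],[0,0,0],[0,0,0],[0,0,0],[0,0,0],[0,0,0],[0,0,0],[0,0,0],[0,0,0],[0,0,0]]' --claw 0

```text
t: 27.65
ee_pos: [0.617, -0.3146, 0.207]
orientation: [1.0, 0.0, 0.001, 0.001]
wrist_force: [0.6, -0.6, 0.2]
grip_width: 0.997
grasp_force: 0.0
```

Emit:
apply_moves --xyz '[[-0.2,0,-0.1],[-0.4,0,0],[-0.5,0,0],[-0.6,0,0],[-0.6,0,0],[-0.6,0,0],[-0.4,0,0],[-0.3,0,0],[-0.14,0,0],[0,0,0]]' --dr '[[0,0,0],[0,0,0],[0,0,0],[0,0,0],[0,0,0],[0,0,0],[0,0,0],[0,0,0],[0,0,0],[0,0,0]]'

```text
t: 28.65
ee_pos: [0.4291, -0.3146, 0.209]
orientation: [1.0, -0.0, 0.0, 0.0]
wrist_force: [0.6, -0.1, 0.6]
grip_width: 1.003
grasp_force: 0.0
```

```bash
python3 - <<'E'
from mw import *
for i in range(5): read_camera("wrist")
c=meas((("blue",256,190,50,.112),))
meas((("orange",349,164,26,.012),("orange",352,150,26,.112)),"top")
E
```

```text
blue (256, 190) ([239, 167, 40, 42, 1313], array([258.9, 187.4]), array([ 0.4311, -0.314 ]))
[ 0.4304 -0.3141  0.2086] 28.95
orange (349, 164) ([336, 144, 34, 33, 477], array([352.9, 160. ]), array([ 0.6231, -0.3235]))
orange (352, 150) ([336, 144, 34, 32, 468], array([352.9, 159.8]), array([ 0.5971, -0.2991]))
[ 0.4302 -0.3142  0.2086] 29.0
```

Emit:
apply_moves --xyz '[[0,0,0.3],[0,0,0.45],[0,0,0.45],[0,0,0.45],[0,0,0.45],[0,0,0.4],[0,0,0.22],[0,0,0.12],[0,0,0],[0,0,0]]' --dr '[[0,0,0],[0,0,0],[0,0,0],[0,0,0],[0,0,0],[0,0,0],[0,0,0],[0,0,0],[0,0,0],[0,0,0]]'

```text
t: 30.0
ee_pos: [0.4301, -0.3148, 0.0675]
orientation: [1.0, 0.0, 0.001, 0.0]
wrist_force: [-0.2, -0.5, 0.6]
grip_width: 0.998
grasp_force: 0.0
```

Emit:
apply_moves --xyz '[[0,0,0],[0,0,0],[0,0,0],[0,0,0],[0,0,0],[0,0,0],[0,0,0],[0,0,0],[0,0,0],[0,0,0]]' --dr '[[0,0,0],[0,0,0],[0,0,0],[0,0,0],[0,0,0],[0,0,0],[0,0,0],[0,0,0],[0,0,0],[0,0,0]]' --claw 1

```text
t: 31.0
ee_pos: [0.4299, -0.3145, 0.0673]
orientation: [1.0, 0.0, 0.0, 0.0]
wrist_force: [-0.6, 0.3, 5.4]
grip_width: 0.382
grasp_force: 29.8
```

Emit:
apply_moves --xyz '[[0,0,-0.1],[0,0,-0.2],[0,0,-0.3],[0,0,-0.4],[0,0,-0.4],[0,0,-0.4],[0,0,-0.4],[0,0,-0.3],[0,0,-0.1],[0,0,0]]' --dr '[[0,0,0],[0,0,0],[0,0,0],[0,0,0],[0,0,0],[0,0,0],[0,0,0],[0,0,0],[0,0,0],[0,0,0]]'

```text
t: 32.0
ee_pos: [0.4298, -0.3146, 0.1974]
orientation: [1.0, 0.0, 0.0, 0.0]
wrist_force: [-0.1, 0.2, -1.4]
grip_width: 0.385
grasp_force: 29.8
```

Emit:
apply_moves --xyz '[[0.15,-0.22,0],[0.3,-0.45,0],[0.4,-0.6,0],[0.45,-0.67,0],[0.45,-0.67,0],[0.45,-0.67,0],[0.45,-0.67,0],[0.45,-0.67,0],[0.35,-0.52,0],[0.2,-0.3,0]]' --dr '[[0,0,0],[0,0,0],[0,0,0],[0,0,0],[0,0,0],[0,0,0],[0,0,0],[0,0,0],[0,0,0],[0,0,0]]'

```text
t: 33.0
ee_pos: [0.6125, -0.037, 0.1951]
orientation: [1.0, 0.003, -0.001, -0.001]
wrist_force: [-1.1, 0.1, -0.2]
grip_width: 0.384
grasp_force: 29.8
```

Emit:
apply_moves --xyz '[[0.15,-0.22,0],[0,0,0.2],[0,0,0.4],[0,0,0.4],[0,0,0.4],[0,0,0.4],[0,0,0.2],[0,0,0.1],[0,0,0],[0,0,0]]' --dr '[[0,0,0],[0,0,0],[0,0,0],[0,0,0],[0,0,0],[0,0,0],[0,0,0],[0,0,0],[0,0,0],[0,0,0]]'

```text
t: 34.0
ee_pos: [0.6201, -0.0316, 0.0927]
orientation: [1.0, -0.0, 0.001, 0.0]
wrist_force: [-0.3, -0.7, -0.0]
grip_width: 0.381
grasp_force: 29.8
```

```bash
python3 - <<'E'
from plant import *
from h import *
c=read_camera("scene"); d=read_camera("top")
print(np.round(get_obs()["ee_pos"],4))
s=np.hstack([cv2.resize(c["frame"][90:240,150:330],None,fx=2.6,fy=2.6,interpolation=cv2.INTER_CUBIC),cv2.resize(d["frame"][110:260,170:290],None,fx=2.6,fy=2.6,interpolation=cv2.INTER_CUBIC)])
cv2.imwrite("pics/place4.png",s)
E
```

```text
[ 0.6203 -0.0315  0.0929]
```

View pics/place4.png

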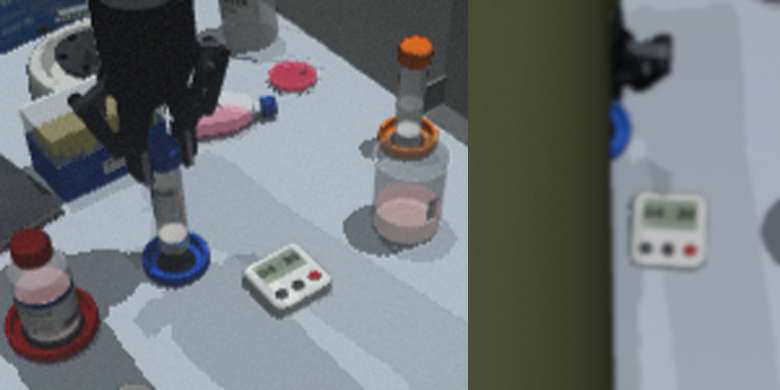

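The blue tube hangs upright over the blue dish. The orange tube and red bottle stand in theirs.

Emit:
apply_moves --xyz '[[0,0,0.1],[0,0,0.1],[0,0,0.1],[0,0,0.08],[0,0,0.06],[0,0,0],[0,0,0],[0,0,0],[0,0,0],[0,0,0]]' --dr '[[0,0,0],[0,0,0],[0,0,0],[0,0,0],[0,0,0],[0,0,0],[0,0,0],[0,0,0],[0,0,0],[0,0,0]]'

```text
t: 35.1
ee_pos: [0.62, -0.0313, 0.0714]
orientation: [1.0, 0.0, 0.001, 0.0]
wrist_force: [-2.4, -0.5, 8.9]
grip_width: 0.383
grasp_force: 30.4
```

Emit:
apply_moves --xyz '[[0,0,0],[0,0,0],[0,0,0],[0,0,0],[0,0,0],[0,0,-0.2],[0,0,-0.5],[0,0,-0.7],[0,0,-0.7],[0,0,-0.6]]' --dr '[[0,0,0],[0,0,0],[0,0,0],[0,0,0],[0,0,0],[0,0,0],[0,0,0],[0,0,0],[0,0,0],[0,0,0]]' --claw 0

```text
t: 36.1
ee_pos: [0.62, -0.0313, 0.2078]
orientation: [1.0, 0.0, 0.001, 0.0]
wrist_force: [-0.0, 0.4, 0.3]
grip_width: 0.998
grasp_force: 0.0
```

Emit:
apply_moves --xyz '[[-0.1,0.2,0],[-0.3,0.4,0],[-0.4,0.6,0],[-0.4,0.7,0],[-0.4,0.7,0],[-0.4,0.7,0],[-0.4,0.7,0],[-0.3,0.5,0],[-0.1,0.2,0],[0,0,0]]' --dr '[[0,0,0],[0,0,0],[0,0,0],[0,0,0],[0,0,0],[0,0,0],[0,0,0],[0,0,0],[0,0,0],[0,0,0]]'

```text
t: 37.1
ee_pos: [0.4786, -0.2679, 0.2048]
orientation: [1.0, -0.002, -0.0, 0.0]
wrist_force: [0.3, 0.0, -0.1]
grip_width: 0.998
grasp_force: 0.0
```

```bash
python3 - <<'E'
from plant import *
from h import *
c=read_camera("scene"); d=read_camera("top")
print(np.round(get_obs()["ee_pos"],4))
s=np.hstack([c["frame"][80:310,120:400],d["frame"][105:335,110:390]])
cv2.imwrite("pics/final.png",cv2.resize(s,None,fx=1.42,fy=1.42,interpolation=cv2.INTER_CUBIC))
E
```

```text
[ 0.4805 -0.2647  0.2048]
```

View pics/final.png

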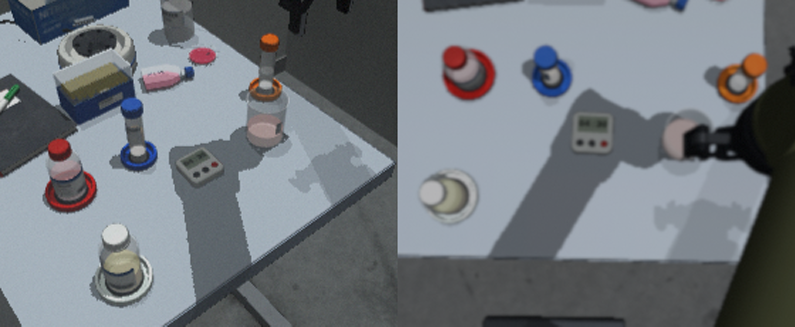

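All four stand upright in their matching dishes, the beaker and timer look unmoved, and the arm is clear. Handing in.

```bash
python3 -c "
from plant import *
print(job_done())"
```

```text
the job is handed in; nothing more can be done
None
```

Job handed in at about 37 s: the final pictures show all four items upright in their matching stands and the beaker and timer apparently unmoved; the hand-in call returned no verdict.

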